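# Run a vial carriage in and drop its latch bar into the keeper notch

### The job

The vial carriage on the loading stage stands in its loading position. Lift its gravity latch bar by the upright tab over the steel keeper strip, run the carriage in along its rails, and let the bar drop fully down into the notch in the keeper's top edge, so that the carriage is locked. Be gentle: never ram or force the bar against the keeper, do not run the carriage past the notch, and leave the bottle, the jar and the open box where they stand.

Things in the scene. Friction and masses are not known exactly. Their poses are not given: they have to be found in the camera images.
- stage: Fixed grey loading stage: base plate 250 (x) by 360 (y) by 14 mm thick, with a white housing 52 mm high along its +x edge. Origin: centre of its underside, on the bench. Its +y axis is the direction in which the vial carriage runs in; x and y are level, at some yaw. The keeper strip stands on it, parallel to y, at x = -60 mm.
- keeper_mid (a point): Nominal notch middle, at the height of the strip's level top edge (68 mm above the bench). The keeper is a bright upright steel strip on the stage, 8 mm thick, 125 mm long in stage y: 46 mm plain, notch 15.5 mm wide with upright walls and its floor 28 mm down, 64 mm plain. It is screwed on through slots: the true notch lies up to 14 mm to either side in y, not measured; see or feel for it.
- carriage (a joint): Travel in m of the vial carriage (aluminium plate with black vial tray, 0.4 to 0.85 kg, tops 74 mm above the bench) along stage +y. 0 = out, end stop 0.145; friction about 1 N. The bar's middle line is at stage y = travel - 106 mm: unraised it meets the keeper's end at a travel of 0.026 to 0.054; it is over the notch's middle at 0.086 to 0.114. Starts at 0 to 0.018.
- latch (a joint): Angle in rad of the gravity latch bar about its level, slightly damped pin on the carriage. 0 = level, down on its own stop (its lowest, both short of the keeper and in the notch); grows as the tab end is lifted, up to 0.7. Lying on the keeper's plain top edge it reads about 0.17; above 0.19 it clears the keeper. Nothing holds it up: it falls by its own weight, about 2 N at the tab.
- bar: The latch bar: plain steel, 12 mm wide (stage y), 16 mm high, about 0.3 kg, running from its pin towards stage -x, across the line of the keeper, to 175 mm from the pin. Origin: on the pin's axis, mid-width, 56 mm above the bench, at stage x = +62 mm; its x axis points from the tab end to the pin, z up. It is 3.5 mm narrower than the notch.
- tab (a point): Centre of the black grip tab that stands upright on the bar near its free end, 158 mm from the pin and 28 mm above the bar's middle line. The tab is 10 mm thick along stage y, 28 mm wide along the bar; its top is 16 mm above this point (100 mm above the bench when level), the bar's top face 20 mm below it. Its broad faces look along stage +y and -y and are free.
- bottle: Bystander: amber glass bottle with white cap, 60 mm across, 125 mm high. Origin at the centre of its underside.
- jar: Bystander: small clear jar with white lid, 48 mm across, 60 mm high. Origin at the centre of its underside.
- capbox: Bystander: open grey plastic box, 90 by 70 by 35 mm. Origin at the centre of its underside.

How it is judged:
By the outcome, as a careful person would: the job done as asked, in the order asked, and still so for the second after the job is handed in, with the robot touching nothing.
It also fails if it takes over 45 s, if anything falls off the work surface, if the arm or the gripper's body presses on something with over 40 N, if the wrist force passes 120 N, or if a joint passes its speed limit or range.

### The arm

A 7-joint arm with a two-finger parallel gripper is mounted at the origin on the work surface. World frame = base frame: x ahead of the robot, y to its left, z up, the work surface at z = 0. Lengths are in m, angles in rad, forces in N, time in s.
With the tool pointing down it reaches from about 0.4 to 0.85 m from the base axis. Payload 4.5 kg.
Tool frame: the origin (TCP) lies at the very end of the fingers, on their centre line; the grasp point (between the pads) lies 19 mm behind it; z points along the fingers, y is the line along which they close (so a half turn about z gives the same grasp; the last joint's range is limited). The gripper opens to 88 mm and grips with 3 to 60 N. Pads are 18 mm wide; open, the fingers measure 123 mm over their backs; the gripper's body (75 mm by 187 mm) begins 45 mm behind the grasp point.
Start: joints at [1.254, 0.689, -0.195, 1.565, 0.157, 0.902, -0.215], TCP at [0.215, -0.587, 0.212] pointing down, gripper open.
Joint ranges: [-3.01, 3.01], [-0.46, 2.08], [-1.47, 1.51], [0.13, 2.56], [-1, 4.14], [0.04, 2.09], [-2.66, 2.66]. Speed limits (rad/s): [2.57, 2.57, 3.14, 3.14, 3.14, 3.14, 3.14].

### API

Orientations are given as a unit quaternion [x, y, z, w].
In Python, from plant import r gives the robot as it stands. The module is installed in compiled form; this text tells all that it offers.
- The arm moves only by the tool step_arm, never from a script. Its argument "increments" is a list of rows, each a list of 2 entries, a list of its own where there are three numbers: the shift along the world's x, y, z in cm, then the turn, a rotation vector about the world's x, y, z in degrees. A call has exactly 10 rows; each row shifts and turns the commanded pose from where the row before left it; what a row does not reach is not made up. A row lasts 1/10 s, in which the tool goes at most 50 mm and 8.59 degrees, less where a joint would pass 70% of its speed; a pose out of reach is approached as far as the arm can. A call is refused whole if a number of a shift passes 5 or a number of a turn 8.59, either way. A call with a gripper value outside its range is refused whole. "fingers" is the opening, from 0 (shut) to 1 (fully open), set as the call begins (left out, the last holds). The fingers move at their own pace and stop on an object; "grip_force" is the grip in N (left out, the last holds). Time passes only in rows, so rows that do not move let the fingers close, or fill a call up. It gives the time, the measured TCP pose, the force, the opening and the grip force at its end, in the units of the state.
- r.get_state(): the state, without advancing time (a new reading comes with each control period).
- r.snapshot(name): name is "scene" or "top" or "wrist"; returns (picture, depth): 384x512x3 uint8, red, green, blue; 384x512 float32, m along the optical axis (not along the pixel's ray), 0 where there is no reading.
- r.calibration(name): a dict with "fov_y" (degrees; the focal length in pixels is half the picture's height over the tangent of half this angle, whatever the lens; pixels are square), "cx", "cy" (the principal point, pixels), "R" (3x3) and "t" (3): a world point X has camera coordinates R X + t. Camera axes: x right, y down, z forward; pixel columns grow to the right and rows downward; lengths in m; the calibration is good to about 2 mm. The wrist camera is an equidistant fisheye: a pixel r from the principal point sees the ray r / f radians off the axis. A picture is of the moment at which its call begins: read the wrist's pose just before it. calibration takes no time and is no camera call; for the wrist camera it gives the pose at the moment of the call.
- r.finish_job(): hands the job in; it is judged then, once.
The state is a dict: "clock": time; "q": joint angles; "qd": joint speeds; "joint_torque": joint torques, N m; "tool_pos": TCP position; "eef_rot": TCP orientation; "contact_force": force on the tool from outside, world axes, zero at the start; "moment": the same for the moment, N m; "opening": opening from 0.0 (shut) to 1.0 (fully open); "finger_force": force on a finger pad.
Only numpy, scipy, OpenCV 4.12 (cv2) and the standard library are available. Lean on these libraries where they do the work, as an engineer would, in place of code of your own. Each camera call takes 0.05 s, during which the arm holds its last target. There are 200 camera calls.

## Working session

There is one attempt and no reset: what is moved stays moved. The work goes in short steps, Python scripts to look and compute and a tool call to move; the robot and the scene stay as the last step left them, time stands still between calls to the robot, and variables do not carry over. Pictures are saved under pics/ and viewed, at most 10 in all, crops included, and the job is handed in when it is done.

Besides the shell and the picture viewer there is one more tool, called after "Emit:" as name(argument=value, ...), one argument or row to a line, values as JSON. step_arm: Moves the arm, as the interface text tells. Its arguments: {"type":"object","properties":{"increments":{"type":"array","items":{"type":"array"}},"fingers":{"type":"number"},"grip_force":{"type":"number"}},"required":["increments"]}

```bash
mkdir -p pics
cat > h.py <<'E'
import numpy as np, cv2
from plant import r
def snap(n,f):
    c=r.calibration(n); p,d=r.snapshot(n); cv2.imwrite('pics/'+f+'.png',p[:,:,::-1]); np.savez('pics/'+f,p=p,d=d,**{k:np.array(v) for k,v in c.items()}); return p,d,c
def world(c,u,v,z=None,depth=None):
    f=192/np.tan(np.radians(c['fov_y'])/2); R=np.array(c['R']);t=np.array(c['t'])
    ray=np.array([(u-c['cx'])/f,(v-c['cy'])/f,1.]); o=-R.T@t; w=R.T@ray
    return o+w*(depth if depth else (z-o[2])/w[2])
E
python3 - <<'E'
from h import *
s=r.get_state();print(s['clock'],s['tool_pos'],s['eef_rot'],s['contact_force'])
for n in('scene','top'):snap(n,n+'0')
a=cv2.imread('pics/scene0.png');b=cv2.imread('pics/top0.png')
E
```

```text
0.0 [ 0.21450256 -0.58631551  0.21162385] [ 9.84646928e-01  1.74555452e-01 -2.32013430e-04 -8.76082645e-04] [ 0.52822639 -0.32492687  0.13291474]
```

View pics/top0.png

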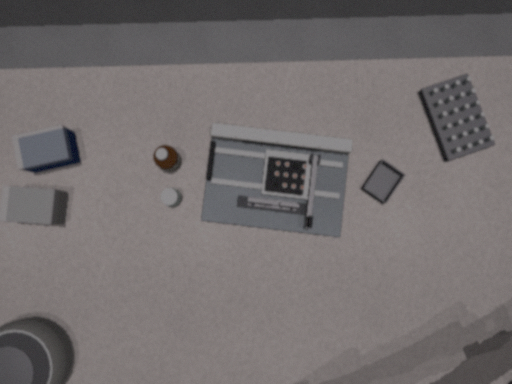

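View pics/scene0.png

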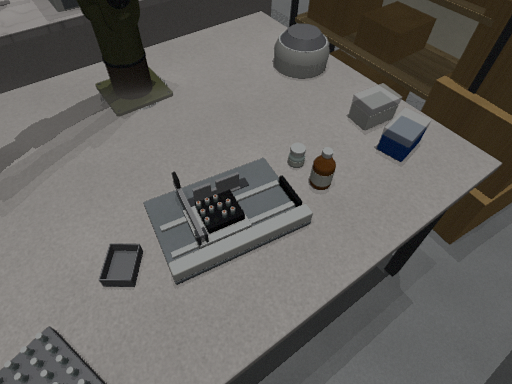

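The top view shows the stage at pixels (205–350, 125–235). The white housing (+x) is on its upper edge, so run-in (+y) is to the left. The bar is at about u 312, with its tab near (309, 222) and the keeper at about (240–305, 203). The bottle is at (165, 157), the jar at (171, 197) and the box at (382, 182).

Run:
```python
from h import *
z=np.load('pics/top0.npz');p,d=z['p'],z['d'];c={k:z[k] for k in('fov_y','cx','cy','R','t')}
for n,u,v,h in[('base corner -x+y',203,220,.014),('-x-y',341,236,.014),('+x-y',350,150,.052),('+x+y',212,126,.052),('tab',309,222,.1),('box',382,182,.03)]:
    print(n,world(c,u,v,h).round(3),d[v,u],world(c,u,v,depth=d[v,u]).round(3))
print(-c['R'].T@c['t'])
cv2.imwrite('pics/crop0.png',cv2.resize(p[110:250,190:370,::-1],None,fx=4.4,fy=4.2,interpolation=cv2.INTER_CUBIC))
```

```text
base corner -x+y [0.531 0.164 0.014] 1.1732805 [0.531 0.164 0.015]
-x-y [ 0.481 -0.187  0.014] 1.1831746 [ 0.48  -0.189  0.003]
+x-y [ 0.696 -0.211  0.052] 1.1533867 [ 0.696 -0.212  0.051]
+x+y [0.766 0.134 0.052] 1.1543149 [0.766 0.134 0.054]
tab [ 0.519 -0.095  0.1  ] 1.0851724 [ 0.519 -0.095  0.104]
box [ 0.615 -0.294  0.03 ] 1.1957399 [ 0.617 -0.302  0.003]
[0.52019853 0.04947254 1.19250533]
```

View pics/crop0.png

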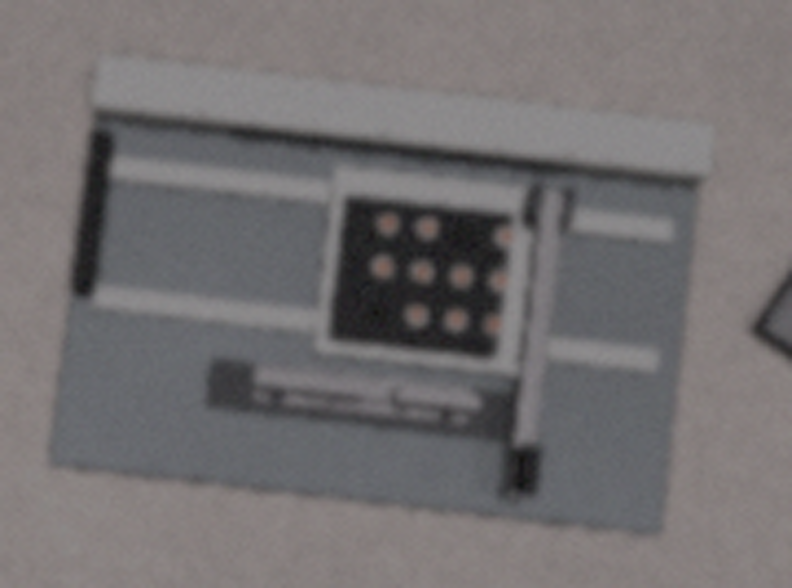

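Emit:
step_arm(
  increments=[
    [[2, 3.8, 0.3], [0, 0, -3]],
    [[2, 3.8, 0.3], [0, 0, -3]],
    [[2, 3.8, 0.3], [0, 0, -3]],
    [[2, 3.8, 0.3], [0, 0, -3]],
    [[2, 3.8, 0.3], [0, 0, -3]],
    [[2, 3.8, 0.3], [0, 0, -3]],
    [[2, 3.8, 0.3], [0, 0, -3]],
    [[2, 3.8, 0.3], [0, 0, -3]],
    [[2, 3.8, 0.3], [0, 0, -3]],
    [[2, 3.8, 0.3], [0, 0, -3]],
  ],
  fingers=0.5,
)

```text
clock: 1.1
tool_pos: [0.4152, -0.2053, 0.2424]
eef_rot: [0.996, -0.087, -0.0, -0.0]
contact_force: [0.6, 0.1, 0.9]
opening: 0.497
finger_force: 0.0
```

Emit:
step_arm(
  increments=[
    [[2.5, 3, 0], [0, 0, 0]],
    [[2.5, 3, 0], [0, 0, 0]],
    [[2.5, 2.5, 0], [0, 0, 0]],
    [[1.5, 1.5, 0], [0, 0, 0]],
    [[1, 1, 0], [0, 0, 0]],
    [[0, 0, 0], [0, 0, 0]],
    [[0, 0, 0], [0, 0, 0]],
    [[0, 0, 0], [0, 0, 0]],
    [[0, 0, 0], [0, 0, 0]],
    [[0, 0, 0], [0, 0, 0]],
  ],
)

```text
clock: 2.1
tool_pos: [0.5143, -0.0978, 0.2426]
eef_rot: [0.996, -0.087, -0.0, 0.0]
contact_force: [0.7, -0.3, -0.5]
opening: 0.499
finger_force: 0.0
```

Run:
```python
from h import *
s=r.get_state();print(s['clock'],s['tool_pos'],s['eef_rot'],s['contact_force'])
p,d,c=snap('wrist','w1');print(c)
cv2.imwrite('pics/w1b.png',cv2.resize(p[:,:,::-1],(800,600)))
```

```text
2.1 [ 0.51432365 -0.09783492  0.24256082] [ 9.96203065e-01 -8.70598567e-02 -4.60845669e-05  1.80337420e-04] [ 0.70308593 -0.28685559 -0.46996451]
{'fov_y': 65.70646984690485, 'cx': 251.4628105444149, 'cy': 188.10836992391813, 'R': array([[-1.74162714e-01, -9.84716614e-01,  7.34306028e-04],
       [-9.45512156e-01,  1.67437011e-01,  2.79233969e-01],
       [-2.75089279e-01,  4.79378507e-02, -9.60222813e-01]]), 't': array([-0.00770998,  0.45607768,  0.56528535])}
```

View pics/w1b.png

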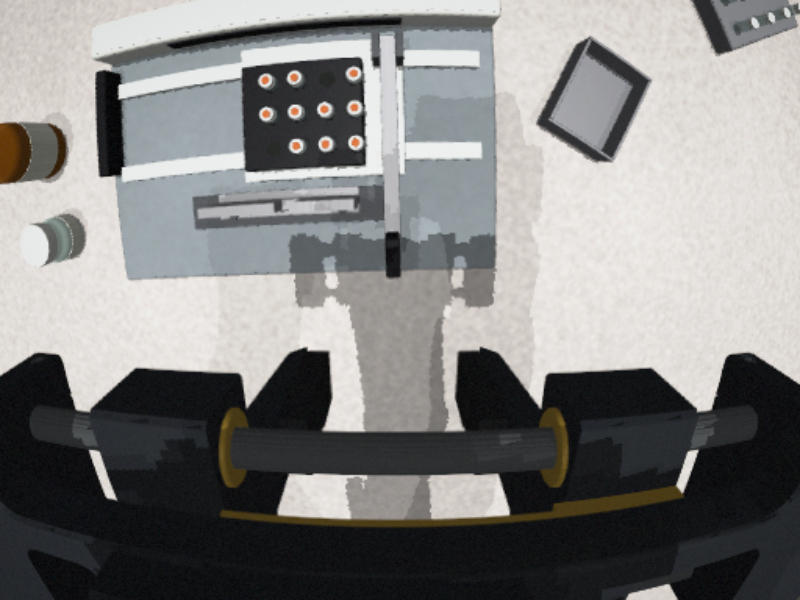

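The wrist view, scaled to 800x600, shows the bar at u 390 (v 35–230) and the tab at (392, 255). The keeper's bright edge runs from (197, 212) to (360, 200), with a dark gap near (278, 206) that may be the notch. I'll enlarge that part.

Run:
```python
import cv2
a=cv2.imread('pics/w1.png')
cv2.imwrite('pics/w1c.png',cv2.resize(a[110:185,115:275],None,fx=5,fy=5,interpolation=cv2.INTER_NEAREST))
```

```text
(no output)
```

View pics/w1c.png

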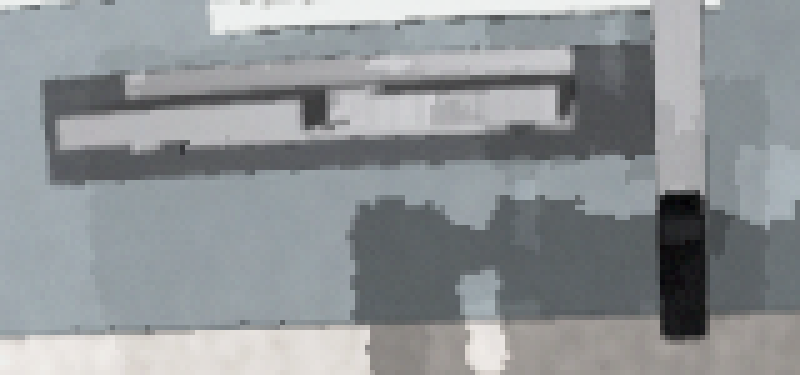

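The crop shows the keeper's top edge as the lower bright band, u 57–555 in the crop. A dark wall at 303–328 probably marks the notch's +y side. I'll check this with the depth image in the stage frame.

```bash
cat >> h.py <<'E'
def fish(c,p,d):
    f=192/np.tan(np.radians(float(c['fov_y']))/2)
    v,u=np.mgrid[:384,:512]; a=u-c['cx'];b=v-c['cy'];rr=np.hypot(a,b)+1e-9;th=rr/f
    k=np.tan(th)/rr*d
    P=np.stack([a*k,b*k,d],-1)-c['t']
    P=P@c['R']; P[d<=0]=np.nan; return P
E
python3 - <<'E'
from h import *
z=np.load('pics/w1.npz');c={k:z[k] for k in('fov_y','cx','cy','R','t')}
print('cam',-c['R'].T@c['t'])
P=fish(c,z['p'],z['d']); Z=P[...,2]
# tab, bar
def sub(n,m):
    q=P[m]; print(n,len(q),q.mean(0).round(4),cv2.minAreaRect((q[:,:2]*1000).astype(np.float32)))
G=z['p'].mean(-1)
V,U=np.mgrid[:384,:512]
tab=(U>235)&(U<265)&(V>140)&(V<185)&(G<45)&(Z>.06)
sub('tabtop',tab&(Z>.094))
bar=(U>235)&(U<262)&(V>40)&(V<148)&(Z>.058)&(Z<.072)
sub('bar',bar)
kp=(U>115)&(U<235)&(V>110)&(V<150)&(Z>.062)&(Z<.075)
sub('keeper',kp)
plate=(Z>.046)&(Z<.058)&(V<70)&(U<320); sub('housing',plate)
print('z along v=136',[(u,round(float(Z[136-(u-150)//25,u]*1000))) for u in range(124,232,2)])
h=(P[kp]); 
ang=np.radians(-10); ys=h@np.array([-np.sin(ang),np.cos(ang),0])
print(np.histogram(ys*1000,bins=np.arange(-110,50,3)))
E
```

```text
cam [ 0.58538814 -0.11105499  0.41545317]
tabtop 219 [ 0.522  -0.0996  0.1005] ((521.3311157226562, -99.42219543457031), (8.74350643157959, 26.28611946105957), 80.13640594482422)
bar 1115 [ 0.5978 -0.111   0.0645] ((597.7894287109375, -110.95795440673828), (12.618552207946777, 127.17437744140625), 81.7839584350586)
keeper 625 [ 0.5697 -0.0153  0.0685] ((569.7462768554688, -14.041336059570312), (125.7428207397461, 9.042962074279785), 81.45222473144531)
housing 6288 [ 0.7088 -0.0329  0.053 ] ((696.0574340820312, -32.91304016113281), (358.272216796875, 99.69731140136719), 77.22399139404297)
z along v=136 [(124, 17), (126, 69), (128, 68), (130, 68), (132, 69), (134, 69), (136, 70), (138, 69), (140, 68), (142, 69), (144, 67), (146, 68), (148, 68), (150, 67), (152, 69), (154, 68), (156, 69), (158, 69), (160, 67), (162, 69), (164, 68), (166, 68), (168, 69), (170, 70), (172, 19), (174, 18), (176, 62), (178, 19), (180, 19), (182, 18), (184, 20), (186, 19), (188, 68), (190, 69), (192, 69), (194, 69), (196, 69), (198, 67), (200, 69), (202, 69), (204, 69), (206, 69), (208, 68), (210, 70), (212, 69), (214, 68), (216, 19), (218, 23), (220, 24), (222, 17), (224, 19), (226, 17), (228, 18), (230, 16)]
(array([ 0,  0,  0,  0,  0,  0,  0,  0,  0,  0,  0,  0,  0,  0,  0,  0,  0,
        0,  0,  0,  0,  0,  0,  0,  0,  0,  0,  0,  0,  0,  0,  0,  0,  0,
        0,  0,  0,  0,  0,  0,  0,  0,  0,  0, 16, 20, 14, 17, 16, 17, 18,
       17, 19]), array([-110, -107, -104, -101,  -98,  -95,  -92,  -89,  -86,  -83,  -80,
        -77,  -74,  -71,  -68,  -65,  -62,  -59,  -56,  -53,  -50,  -47,
        -44,  -41,  -38,  -35,  -32,  -29,  -26,  -23,  -20,  -17,  -14,
        -11,   -8,   -5,   -2,    1,    4,    7,   10,   13,   16,   19,
         22,   25,   28,   31,   34,   37,   40,   43,   46,   49]))
```

Run:
```python
from h import *
z=np.load('pics/w1.npz');c={k:z[k] for k in('fov_y','cx','cy','R','t')}
P=fish(c,z['p'],z['d']); Z=P[...,2];G=z['p'].mean(-1);V,U=np.mgrid[:384,:512]
tab=P[(U>235)&(U<265)&(V>140)&(V<185)&(G<45)&(Z>.094)]
bar=P[(U>235)&(U<262)&(V>40)&(V<148)&(Z>.058)&(Z<.072)]
kp=P[(U>115)&(U<235)&(V>110)&(V<150)&(Z>.062)&(Z<.075)]
for q in(bar,kp):
    l=cv2.fitLine((q[:,:2]*1000).astype(np.float32),cv2.DIST_HUBER,0,.01,.01).ravel();print(l,np.degrees(np.arctan2(l[1],l[0])))
for yaw in(-8.5,-9,-9.5):
    a=np.radians(yaw);ex=np.array([np.cos(a),np.sin(a),0])*1e3;ey=np.array([-np.sin(a),np.cos(a),0])*1e3
    ky=np.sort(kp@ey);g=np.diff(ky);i=g.argmax()
    b=bar@ey;t=tab@ey
    print(yaw,'keeper',ky[[0,i,i+1,-1]].round(1),'gap mid',(ky[i]+ky[i+1])/2,'kx',(kp@ex).mean(),'bar y',np.percentile(b,[1,50,99]),np.mean(b),'tab',np.percentile(t,[1,99]),t.mean(),'tab x',np.percentile(tab@ex,[1,99]))
```

```text
[ 9.88759458e-01 -1.49514839e-01  5.97958252e+02 -1.11004456e+02] -8.598811
[ 1.4726110e-01  9.8909765e-01  5.6966058e+02 -1.5516174e+01] 81.53176
-8.5 keeper [  7.5  52.7  67.8 133.2] gap mid 60.23663889901896 kx 565.7103904407724 bar y [-27.37448001 -21.41520795 -15.3194087 ] -21.42820676319656 tab [-25.86210339 -16.77853547] -21.39947117367519 tab x [517.50511348 543.37473818]
-9 keeper [ 12.4  57.6  72.7 138.1] gap mid 65.14624023643219 kx 565.0863269533122 bar y [-22.15634046 -16.11697492  -9.97269579] -16.12490898185514 tab [-21.14334255 -12.20783703] -16.7651686786615 tab x [517.65599549 543.55417229]
-9.5 keeper [ 17.3  62.5  77.6 143.1] gap mid 70.05088043542752 kx 564.4192299542336 bar y [-17.13042961 -10.84207303  -4.64752863] -10.820383226264587 tab [-16.42833198  -7.63620892] -12.129589451143898 tab x [517.75969485 543.69221265]
```

Emit:
step_arm(
  increments=[
    [[0.4, -0.1, -3], [0, 0, 1.4]],
    [[0.3, -0.1, -3], [0, 0, 0]],
    [[0, 0, -3], [0, 0, 0]],
    [[0, 0, -2.5], [0, 0, 0]],
    [[0, 0, -2], [0, 0, 0]],
    [[0, 0, -1.5], [0, 0, 0]],
    [[0, 0, -1], [0, 0, 0]],
    [[0, 0, -1], [0, 0, 0]],
    [[0, 0, 0], [0, 0, 0]],
    [[0, 0, 0], [0, 0, 0]],
  ],
)

```text
clock: 3.15
tool_pos: [0.5221, -0.0991, 0.0727]
eef_rot: [0.997, -0.074, 0.0, 0.0]
contact_force: [0.1, 0.1, -0.4]
opening: 0.498
finger_force: 0.0
```

Emit:
step_arm(
  increments=[
    [[0, 0, 0], [0, 0, 0]],
    [[0, 0, 0], [0, 0, 0]],
    [[0, 0, 0], [0, 0, 0]],
    [[0, 0, 0], [0, 0, 0]],
    [[0, 0, 0], [0, 0, 0]],
    [[0, 0, 0], [0, 0, 0]],
    [[0, 0, 0], [0, 0, 0]],
    [[0, 0, 0], [0, 0, 0]],
    [[0, 0, 0], [0, 0, 0]],
    [[0, 0, 0], [0, 0, 0]],
  ],
  fingers=0,
  grip_force=15,
)

```text
clock: 4.15
tool_pos: [0.5219, -0.0989, 0.0725]
eef_rot: [0.997, -0.074, 0.0, 0.0]
contact_force: [-0.1, 1.5, 3.0]
opening: 0.096
finger_force: 15.0
```

Run:
```python
from h import *
s=r.get_state();print(s['clock'],s['tool_pos'],s['contact_force'],s['opening']*88,s['finger_force'])
# lift plan: rotate TCP about pin
a=np.radians(-8.55);ex=np.array([np.cos(a),np.sin(a),0])
T=s['tool_pos'];vx=-.158;vz=T[2]-.056
for th in(.05,.1,.15,.2,.25):
    # tab end up: x stays neg, z up
    c,n=np.cos(th),np.sin(th)
    x=vx*c+vz*n; zz=-vx*n+vz*c
    print(th,np.degrees(th),((x-vx)*ex*100).round(2),round((zz-vz)*100,2))
print('rot axis +ey' ,[.1487,.9889])
```

```text
4.15 [ 0.52190152 -0.09894782  0.07253794] [-0.09404324  1.45492432  2.97241445] 8.49193382788797 15.00018060207367
0.05 2.8647889756541165 [ 0.1  -0.02  0.  ] 0.79
0.1 5.729577951308233 [ 0.24 -0.04  0.  ] 1.57
0.15 8.594366926962348 [ 0.42 -0.06  0.  ] 2.34
0.2 11.459155902616466 [ 0.64 -0.1   0.  ] 3.11
0.25 14.32394487827058 [ 0.89 -0.13  0.  ] 3.86
rot axis +ey [0.1487, 0.9889]
```

Emit:
step_arm(
  increments=[
    [[0.05, -0.01, 0.4], [0.22, 1.48, 0]],
    [[0.06, -0.01, 0.4], [0.22, 1.48, 0]],
    [[0.07, -0.01, 0.4], [0.22, 1.48, 0]],
    [[0.08, -0.01, 0.4], [0.22, 1.48, 0]],
    [[0.09, -0.01, 0.4], [0.22, 1.48, 0]],
    [[0.1, -0.02, 0.4], [0.22, 1.48, 0]],
    [[0.11, -0.02, 0.4], [0.22, 1.48, 0]],
    [[0.12, -0.02, 0.4], [0.22, 1.48, 0]],
    [[0.13, -0.02, 0.4], [0.22, 1.48, 0]],
    [[0.14, -0.02, 0.4], [0.22, 1.48, 0]],
  ],
)

```text
clock: 5.15
tool_pos: [0.531, -0.1003, 0.112]
eef_rot: [0.989, -0.073, -0.131, -0.01]
contact_force: [-0.1, -0.6, -3.1]
opening: 0.102
finger_force: 15.0
```

Run:
```python
from h import *
s=r.get_state();print(s['clock'],s['tool_pos'],s['contact_force'],s['opening']*88,s['finger_force'])
p,d,c=snap('wrist','w2')
cv2.imwrite('pics/w2b.png',cv2.resize(p[:,:,::-1],(800,600)))
```

```text
5.15 [ 0.53098007 -0.1002935   0.11197006] [-0.0885542  -0.58166157 -3.08417709] 8.973145898493676 14.999782294034958
```

View pics/w2b.png

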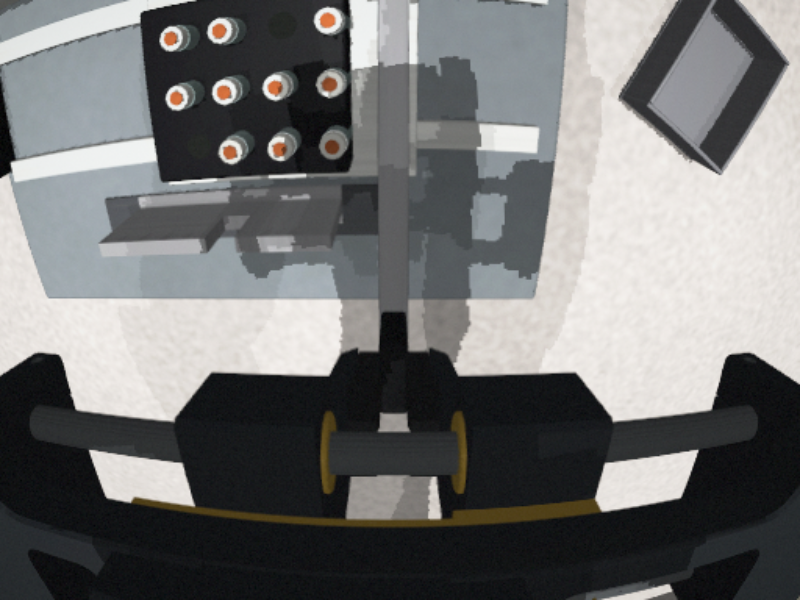

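The wrist view shows the bar (u 393) lifted in the grip and clear of the keeper (u 100–340, v 205–250). The notch is near u 225. I'll run in 70 mm, then measure again.

Emit:
step_arm(
  increments=[
    [[0.04, 0.3, 0], [0, 0, 0]],
    [[0.09, 0.6, 0], [0, 0, 0]],
    [[0.13, 0.85, 0], [0, 0, 0]],
    [[0.14, 0.95, 0], [0, 0, 0]],
    [[0.15, 1, 0], [0, 0, 0]],
    [[0.15, 1, 0], [0, 0, 0]],
    [[0.13, 0.85, 0], [0, 0, 0]],
    [[0.11, 0.75, 0], [0, 0, 0]],
    [[0.06, 0.4, 0], [0, 0, 0]],
    [[0.03, 0.2, 0], [0, 0, 0]],
  ],
)

```text
clock: 6.2
tool_pos: [0.5416, -0.0309, 0.1124]
eef_rot: [0.989, -0.073, -0.13, -0.01]
contact_force: [0.3, 0.7, -2.4]
opening: 0.099
finger_force: 15.0
```

Emit:
step_arm(
  increments=[
    [[0, 0, 0], [0, 0, 0]],
    [[0, 0, 0], [0, 0, 0]],
    [[0, 0, 0], [0, 0, 0]],
    [[0, 0, 0], [0, 0, 0]],
    [[0, 0, 0], [0, 0, 0]],
    [[0, 0, 0], [0, 0, 0]],
    [[0, 0, 0], [0, 0, 0]],
    [[0, 0, 0], [0, 0, 0]],
    [[0, 0, 0], [0, 0, 0]],
    [[0, 0, 0], [0, 0, 0]],
  ],
)

```text
clock: 7.2
tool_pos: [0.5415, -0.0316, 0.1124]
eef_rot: [0.989, -0.074, -0.13, -0.009]
contact_force: [-0.1, 0.4, -2.7]
opening: 0.099
finger_force: 15.0
```

Run:
```python
from h import *
s=r.get_state();print(s['clock'],s['tool_pos'],s['contact_force'],s['opening']*88)
a=np.radians(-8.55);ex=np.array([np.cos(a),np.sin(a),0])*1e3;ey=np.array([-np.sin(a),np.cos(a),0])*1e3
print('tcp y',s['tool_pos']@ey)
snap('wrist','w3')
V,U=np.mgrid[:384,:512]
for f in('w2','w3'):
    z=np.load(f'pics/{f}.npz');c={k:z[k] for k in('fov_y','cx','cy','R','t')}
    P=fish(c,z['p'],z['d']);Z=P[...,2];x=P@ex;y=P@ey
    k=(abs(x-565.6)<5)&(Z>.064)&(Z<.073)&(V<200)
    ky=np.sort(y[k]);g=np.diff(ky);i=g.argsort()[-3:]
    print(f,len(ky),[(ky[j].round(1),ky[j+1].round(1)) for j in sorted(i)],ky[[0,-1]],'kx',x[k].mean())
    # bar: sloped, height along pin->tab  z=.064+ (pinx-x)*tan
    b=(x>560)&(x<680)&(Z>.064+.15*(687-x)/1e3)&(Z<.064+.4*(687-x)/1e3)&(V<205)&(U>225)&(U<280)
    yy=y[b];print(b.sum(),np.percentile(yy,[1,50,99]),yy.mean(),np.polyfit(687-x[b],Z[b]*1e3,1), np.polyfit(x[b],yy,1)[0])
```

```text
7.2 [ 0.54152627 -0.03160881  0.11243951] [-0.1239482   0.35155457 -2.74866061] 8.686734415082165
tcp y 49.25250102889174
w2 1578 [(np.float64(53.5), np.float64(68.4)), (np.float64(68.4), np.float64(69.0)), (np.float64(118.6), np.float64(119.1))] [  7.82813297 133.34866165] kx 566.3692501834994
3643 [-26.82310481 -20.70767284 -15.11893133] -20.942924207418837 [ 0.26256289 65.02221826] 0.0010424014566829465
w3 1637 [(np.float64(38.2), np.float64(38.8)), (np.float64(40.4), np.float64(40.9)), (np.float64(41.1), np.float64(69.3))] [  7.66699042 133.61037279] kx 566.3547442541283
3643 [42.6616377  48.7534733  54.38943678] 48.541285840847046 [ 0.26753643 64.90972704] -5.960121001210614e-05
```

Emit:
step_arm(
  increments=[
    [[0.04, 0.25, 0], [0, 0, 0]],
    [[0.04, 0.3, 0], [0, 0, 0]],
    [[0.04, 0.3, 0], [0, 0, 0]],
    [[0.04, 0.25, 0], [0, 0, 0]],
    [[0.03, 0.15, 0], [0, 0, 0]],
    [[0, 0, 0], [0, 0, 0]],
    [[0, 0, 0], [0, 0, 0]],
    [[0, 0, 0], [0, 0, 0]],
    [[0, 0, 0], [0, 0, 0]],
    [[0, 0, 0], [0, 0, 0]],
  ],
)

```text
clock: 8.25
tool_pos: [0.5435, -0.0189, 0.1125]
eef_rot: [0.989, -0.073, -0.13, -0.01]
contact_force: [-0.3, 0.5, -1.8]
opening: 0.101
finger_force: 15.0
```

Run:
```python
from h import *
s=r.get_state();print(s['clock'],s['tool_pos'],s['contact_force'],s['opening']*88)
a=np.radians(-8.55);ex=np.array([np.cos(a),np.sin(a),0])*1e3;ey=np.array([-np.sin(a),np.cos(a),0])*1e3
print('tcp y',s['tool_pos']@ey)
snap('wrist','w4')
V,U=np.mgrid[:384,:512]
z=np.load('pics/w4.npz');c={k:z[k] for k in('fov_y','cx','cy','R','t')}
P=fish(c,z['p'],z['d']);Z=P[...,2];x=P@ex;y=P@ey
k=(abs(x-565.6)<5)&(Z>.064)&(Z<.073)&(V<200)
ky=np.sort(y[k]);g=np.diff(ky);i=g.argmax();print(ky[[0,i,i+1,-1]])
b=(x>560)&(x<680)&(Z>.064+.15*(687-x)/1e3)&(Z<.064+.4*(687-x)/1e3)&(V<205)&(U>225)&(U<280)
print(np.percentile(y[b],[1,50,99]))
```

```text
8.25 [ 0.54346225 -0.01892507  0.11246879] [-0.2691631   0.52808984 -1.788096  ] 8.93015859014824
tcp y 62.08310783789093
[  7.61902457  53.18173917  69.41211991 133.26546684]
[55.5184801  61.60780435 67.23860542]
```

Emit:
step_arm(
  increments=[
    [[-0.09, 0.01, -0.24], [-0.13, -0.89, 0]],
    [[-0.09, 0.01, -0.24], [-0.13, -0.89, 0]],
    [[-0.08, 0.01, -0.24], [-0.13, -0.89, 0]],
    [[-0.08, 0.01, -0.24], [-0.13, -0.89, 0]],
    [[-0.07, 0.01, -0.24], [-0.13, -0.89, 0]],
    [[-0.07, 0.01, -0.24], [-0.13, -0.89, 0]],
    [[-0.06, 0.01, -0.24], [-0.13, -0.89, 0]],
    [[-0.06, 0.01, -0.24], [-0.13, -0.89, 0]],
    [[-0.05, 0.01, -0.24], [-0.13, -0.89, 0]],
    [[-0.05, 0.01, -0.24], [-0.13, -0.89, 0]],
  ],
)

```text
clock: 9.3
tool_pos: [0.5364, -0.018, 0.0884]
eef_rot: [0.996, -0.074, -0.052, -0.004]
contact_force: [-1.2, -0.3, -1.0]
opening: 0.102
finger_force: 15.0
```

The force is light below the keeper's top edge, so the bar is in the notch. I'll lower the rest, then open.

Emit:
step_arm(
  increments=[
    [[-0.04, 0.01, -0.25], [-0.13, -0.9, 0]],
    [[-0.04, 0.01, -0.25], [-0.13, -0.9, 0]],
    [[-0.04, 0.01, -0.25], [-0.13, -0.9, 0]],
    [[-0.03, 0, -0.25], [-0.13, -0.9, 0]],
    [[-0.03, 0, -0.25], [-0.13, -0.9, 0]],
    [[-0.03, 0, -0.25], [-0.13, -0.9, 0]],
    [[-0.02, 0, -0.05], [-0.05, -0.4, 0]],
    [[0, 0, 0], [0, 0, 0]],
    [[0, 0, 0], [0, 0, 0]],
    [[0, 0, 0], [0, 0, 0]],
  ],
)

```text
clock: 10.3
tool_pos: [0.5341, -0.0177, 0.073]
eef_rot: [0.997, -0.074, -0.001, -0.001]
contact_force: [-0.7, 0.0, -1.2]
opening: 0.102
finger_force: 15.0
```

Emit:
step_arm(
  increments=[
    [[0, 0, 0], [0, 0, 0]],
    [[0, 0, 0], [0, 0, 0]],
    [[0, 0, 0], [0, 0, 0]],
    [[0, 0, 0], [0, 0, 0]],
    [[0, 0, 0], [0, 0, 0]],
    [[0, 0, 0], [0, 0, 0]],
    [[0, 0, 0], [0, 0, 0]],
    [[0, 0, 0], [0, 0, 0]],
    [[0, 0, 0], [0, 0, 0]],
    [[0, 0, 0], [0, 0, 0]],
  ],
  fingers=0.45,
)

```text
clock: 11.3
tool_pos: [0.5342, -0.0176, 0.0729]
eef_rot: [0.997, -0.074, -0.001, -0.001]
contact_force: [0.0, 0.4, -0.8]
opening: 0.453
finger_force: 0.0
```

Emit:
step_arm(
  increments=[
    [[0, 0, 1], [0, 0, 0]],
    [[0, 0, 1.5], [0, 0, 0]],
    [[0, 0, 2], [0, 0, 0]],
    [[0, 0, 2.5], [0, 0, 0]],
    [[0, 0, 3], [0, 0, 0]],
    [[0, 0, 3], [0, 0, 0]],
    [[0, 0, 2], [0, 0, 0]],
    [[0, 0, 1], [0, 0, 0]],
    [[0, 0, 0], [0, 0, 0]],
    [[0, 0, 0], [0, 0, 0]],
  ],
)

```text
clock: 12.3
tool_pos: [0.5336, -0.0177, 0.2324]
eef_rot: [0.997, -0.074, -0.002, -0.0]
contact_force: [-0.1, 0.1, -0.7]
opening: 0.449
finger_force: 0.0
```

Run:
```python
from h import *
s=r.get_state();print(s['clock'],s['tool_pos'],s['contact_force'],s['opening']*88)
p,d,c=snap('wrist','w5')
a=np.radians(-8.55);ex=np.array([np.cos(a),np.sin(a),0])*1e3;ey=np.array([-np.sin(a),np.cos(a),0])*1e3
P=fish(c,p,d);Z=P[...,2];x=P@ex;y=P@ey
b=(x>545)&(x<680)&(abs(y-61.5)<4)&(Z>.03)&(Z<.1)
print(b.sum(),np.polyfit(x[b]-687,Z[b]*1e3,1),[(q,np.median(Z[b&(abs(x-q)<6)]).round(4)) for q in(550,566,600,650)])
t=(x>510)&(x<550)&(abs(y-61.5)<12)&(Z>.09);print(t.sum(),np.percentile(y[t],[1,99]),np.median(Z[t]))
cv2.imwrite('pics/w5b.png',cv2.resize(p[:,:,::-1],(800,600)))
```

```text
12.3 [ 0.53358669 -0.01765162  0.2323571 ] [-0.07605945  0.05698988 -0.74085736] 39.482197231208794
813 [7.05253938e-04 6.46173038e+01] [(550, np.float64(0.0645)), (566, np.float64(0.0646)), (600, np.float64(0.0645)), (650, np.float64(0.0646))]
799 [49.83836899 72.97612104] 0.34953769261540196
```

View pics/w5b.png

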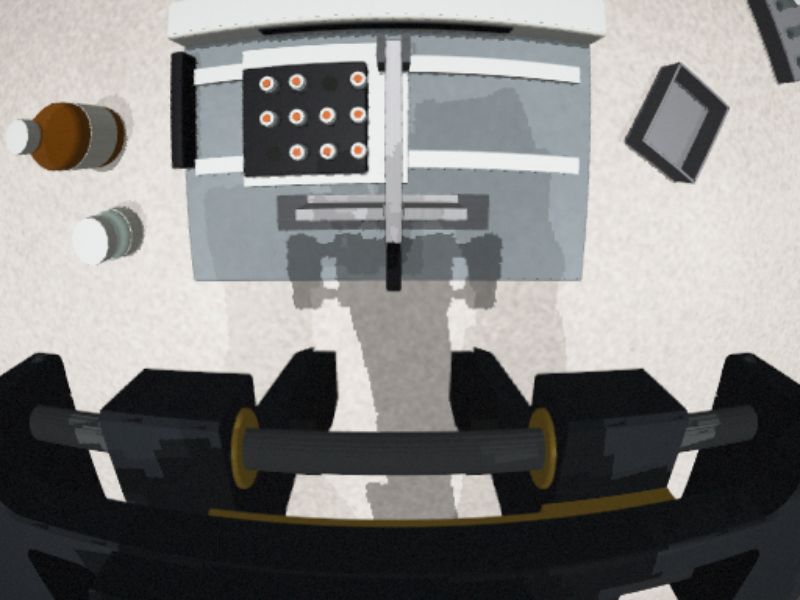

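The picture shows the bar (u 393) level and seated across the keeper's notch at (393, 212). Its top is 64.5 mm above the bench along its whole length, which means it is fully down. The bottle, jar and box appear undisturbed, and the gripper is clear.

```bash
python3 -c "
from plant import r
print(r.finish_job())"
```

```text
the job is handed in; nothing more can be done
None
```

The carriage is run in and locked: the latch bar lies level, fully down in the keeper notch, the bottle, jar and box were left alone, and the job was handed in at about 12 s.

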